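Demagnetise a watchmaker's file

ROBOT

A 6-joint arm with a two-finger parallel gripper is mounted at the origin on the work surface. World frame = base frame: x ahead of the robot, y to its left, z up, the work surface at z = 0. Lengths are in m, angles in rad, forces in N, time in s.
With the tool pointing down it reaches from about 0.35 to 0.975 m from the base axis. Payload 4.9 kg.
Tool frame: the origin (TCP) lies at the very end of the fingers, on their centre line; the grasp point (between the pads) lies 19 mm behind it; z points along the fingers, y is the line along which they close (so a half turn about z gives the same grasp; the last joint's range is limited). The gripper opens to 85 mm and grips with 20 to 120 N. Pads are 22 mm wide; open, the fingers measure 114 mm over their backs; the gripper's body (76 mm by 85 mm) begins 54 mm behind the grasp point. The pads swing forward as they close: fully open they stand 13 mm farther back than shut.
Start: joints at [-1.272, 0.053, 1.613, -0, 1.476, -0.119], TCP at [0.254, -0.571, 0.231] pointing down, gripper open.
Joint ranges: [-3.01, 3.01], [-1.01, 2.22], [0.06, 2.58], [-1.02, 4.17], [0.09, 2.62], [-3.14, 3.14]. Speed limits (rad/s): [2.57, 2.57, 3.14, 3.14, 3.14, 3.14].

INTERFACE

Orientations are given as a unit quaternion [w, x, y, z].
In Python, from plant import state, optics, ticket, nets gives the robot as it stands. The module is installed in compiled form; this text tells all that it offers.
- The arm moves only by the shell command python3 -m inch 'ROWS' [OPENING]. ROWS is JSON, a list of rows, each an object of numbers: "dx", "dy", "dz": the shift along the tool's x, y, z as a fraction of full scale; "rx", "ry", "rz": the turn, a rotation vector about the tool's x, y, z as a fraction of full scale. In form: [{"dx": .., "dy": .., "dz": .., "rx": .., "ry": .., "rz": ..}, ...]. A call has 1 to 5 rows; each row is the pose to reach, as a shift and turn from the pose commanded when the call began, along the tool's axes at that moment; what a row does not reach only later rows make up. Full scale, the value 1, is 0.8 m for a shift and 1.5 rad for a turn. A row lasts 1/10 s, in which the tool goes at most 50 mm and 8.59 degrees, less where a joint would pass 70% of its speed; a pose out of reach is approached as far as the arm can. A call with a number of a shift or a turn outside -1 to 1 is refused whole. A call with a gripper value outside its range is refused whole. OPENING is the opening, from -1 (shut) to 1 (fully open), set as the call begins (- or left out, the last holds). The fingers move at their own pace and stop on an object; the grip force is fixed at half the most. Time passes only in rows, so rows that repeat a pose let the fingers close. It gives the time, the measured TCP pose, the force, the opening and the grip force at its end, in the units of the state.
- state(): the state, without advancing time (a new reading comes with each control period).
- optics.grab_frame(name): name is "scene" or "top" or "wrist"; returns the picture (480x640x3 uint8, red, green, blue); there is no depth.
- optics.camera_info(name): a dict with "fx", "fy", "cx", "cy" (pixels), "k1" (the pictures are not rectified: a ray, as slopes to the right and down, at radius r is drawn at 1 + k1 r^2 times it, then the intrinsics apply), "R" (3x3) and "t" (3): a world point X has camera coordinates R X + t. Camera axes: x right, y down, z forward; pixel columns grow to the right and rows downward; lengths in m; the calibration is good to about 2 mm. A picture is of the moment at which its call begins: read the wrist's pose just before it. camera_info takes no time and is no camera call; for the wrist camera it gives the pose at the moment of the call.
- ticket.job_done(): hands the job in; it is judged then, once.
Trained networks look in the newest picture that a camera, given by its name, has taken for a name from the list of things; names that differ only in an ending like _2 or _b are one class to them, and where a whole thing is asked for, a point or a joint stands for the part that bears it (a point fixed in the world has none). Each returns a list of dicts, best first, with "confidence" (0 to 1); they miss things now and then, are a little off and sometimes report something else, mostly with a low value. They report only what shows in the picture. A call takes as long as a camera call. They do not tell look-alikes from the thing itself.
- nets.boxes_of(camera, name): "bbox" ([centre column, centre row, width, height] in pixels, round what is visible of it).
- nets.outline_of(camera, name): "pixels" (480x640 bool, what is visible of it) and "bbox" ([centre column, centre row, width, height] in pixels, round what is visible of it).
The state is a dict: "time": time; "joint_pos": joint angles; "joint_vel": joint speeds; "joint_efforts": joint torques, N m; "tool_pos": TCP position; "tool_rot": TCP orientation; "contact_force": force on the tool from outside, world axes, zero at the start; "ft_torque": the same for the moment, N m; "gripper_width": opening from 0.0 (shut) to 1.0 (fully open); "grasp_force": force on a finger pad.
Only numpy, scipy, OpenCV 4.12 (cv2) and the standard library are available. Lean on these libraries where they do the work, as an engineer would, in place of code of your own. Each camera call takes 0.05 s, during which the arm holds its last target. There are 200 camera calls.

TASK

The coil drawer of the grey demagnetiser is standing open: push it fully home, past its detent, against the stop. Then take the blue-handled flat file out of the wooden tool stand and lower its blade upright through the narrow slot in the demagnetiser's lid, well over half the blade inside but the handle still clear of the lid, and finish while holding it there in the gripper. Leave the other tools in the stand and the things on the bench where they are.

Things in the scene. Friction and masses are not known exactly. Their poses are not given: they have to be found in the camera images.
- demag: Demagnetiser, a grey box 120 x 120 mm, 92 mm high, fixed; its place and yaw (up to 0.3 rad) vary. Origin: centre of its underside, on the bench; z up; its drawer front faces its own -x, roughly the robot. The lid is 6 mm thick; with the drawer home there is 75 mm of free depth below the lid's top under the slot.
- slot (a point): Centre of the slot, level with the lid's top, 92 mm above the bench, straight above the demagnetiser's origin; axes as demag. A straight through slot 22 mm long (y) and 7 mm wide (x), upper edges bevelled 1.5 mm, inside a yellow painted frame. The file's blade has 2 mm clearance in all (1 mm each side) both ways.
- drawer (a joint): How far the coil drawer is open, m: 0 home against its stop, 0.06 fully out; starts 0.03 to 0.055 open. It closes along the demagnetiser's +x. Friction under 1 N; about 10 mm before home a sprung detent resists with about 8 N; push on past it to the stop at 0, where the drawer stays. While open, its copper coil block is under the slot.
- handle (a point): Middle of the drawer's steel bar handle: round bar 10 mm thick, 68 mm long along the demagnetiser's y, 66 mm above the bench; moves with the drawer, and when home lies at x = -98 mm, y = 0 in the demagnetiser's frame. It stands 27 mm off the white drawer front, 118 mm wide, 13 to 83 mm above the bench. Push it from the robot's side.
- stand: Pale wooden tool stand, fixed, 70 (x) x 180 (y) x 75 mm high, origin at the centre of its underside, z up; place and yaw vary. Three wells 9 x 24 mm, 70 mm deep, at y = -60, 0, +60 mm; three tools stand in them in any order, handles up, shoulders resting on the stand's top, turned like the stand.
- file: Flat file, 60 to 120 g. Origin: tip of the blade (lower end); z up to the handle. Steel blade 20 (y) x 5 mm (x), 65 mm long, its last 6 mm stepped to 16 x 3 mm. Blue handle 30 (y) x 18 mm (x), from 65 to 120 mm above the tip, brass band at its foot. Grip across the 18 mm. A half turn about z makes no difference. In the stand the tip is 10 mm above the bench.
- broach: Tool with yellow handle of the same size and thin round shaft, in the stand; not to be taken. Origin at its lower tip.
- scriber: Tool with red handle of the same size and thin round shaft, in the stand; not to be taken. Origin at its lower tip.
- loupe: Black eye loupe, 38 mm across, 42 mm high, loose bystander; origin under its centre.
- movement: Brass watch movement, disc 48 mm across, 14 mm high, loose bystander; origin under its centre.
- dish: Glass dish, 100 mm across, 35 mm high, loose bystander; origin under its centre.
- jar: Glass jar with red cap, 68 mm across, 70 mm high, loose bystander; origin under its centre.
- oilpot: Small amber pot with metal cap, 32 mm across, 50 mm high, loose bystander; origin under its centre.
Mind the look-alikes: they are no part of the job. Of the things that look like the file, the larger one is meant.

How it is judged:
On the way, in this order (a step that is already met when the one before it is completed fails the run):
1. the drawer is home past its detent, the file still in the stand (value of joint drawer below 0.004 m and z of file in the frame of stand below 0.03 m), for 0.2 s.
2. the file is lifted out of the stand, its tip above the stand's top, held by the fingers, the drawer still home (value of joint drawer below 0.004 m and z of file in the frame of stand above 0.076 m and contact force between the fingers and file above 1 N), for 0.1 s.
At the end, for the whole second after the job is handed in: Drawer home (under 4 mm open); file tip 33 to 62 mm below the lid's top in the slot, within 6 mm of its axis, upright within 0.12 rad, broad side along the slot within 0.2 rad; fingers still hold it (over 1 N) and it is still (value of joint drawer below 0.004 m and z of file in the frame of slot between -0.062 and -0.033 m and horizontal distance between file and slot below 0.006 m and angle between file's own z axis and vertical below 0.12 rad and angle between the y axis of file and the y axis of demag, either way round below 0.2 rad and contact force between the fingers and file above 1 N and linear speed of file below 0.03 m/s); the arm keeps its last pose, push and grip.
It fails at once if another tool in the stand is moved more than 30 mm (distance of any of broach, scriber from where it was at the start of the episode above 0.03 m).
It fails at once if a thing lying on the bench is moved more than 30 mm (distance of any of loupe, movement, dish, jar, oilpot from where it was at the start of the episode above 0.03 m).
It also fails if it takes over 64 s, if anything falls off the work surface, if the arm or the gripper's body presses on something with over 40 N, if the wrist force passes 120 N, or if a joint passes its speed limit or range.

## Working session

There is one attempt and no reset: what is moved stays moved. The work goes in short steps, Python scripts to look and compute and a shell command to move; the robot and the scene stay as the last step left them, time stands still between calls to the robot, and variables do not carry over. Pictures are saved under pics/ and viewed, at most 10 in all, crops included, and the job is handed in when it is done.

```bash
mkdir -p pics; cat > h.py <<'E'
import numpy as np, cv2
from plant import state, optics, ticket, nets
from scipy.spatial.transform import Rotation as Ro
def grab(c,f=None):
    im=optics.grab_frame(c)
    if f: cv2.imwrite('pics/'+f,im[:,:,::-1])
    return im
def ray(ci,uv):
    x=np.atleast_2d(np.asarray(uv,float)); d=(x-[ci['cx'],ci['cy']])/[ci['fx'],ci['fy']]
    s=d.copy()
    for _ in range(20): s=d/(1+ci['k1']*(s**2).sum(1,keepdims=True))
    R=np.array(ci['R']);t=np.array(ci['t'])
    return -R.T@t, np.c_[s,np.ones(len(s))]@R
def onz(ci,uv,z):
    o,d=ray(ci,uv); return o+d*((z-o[2])/d[:,2:])
def proj(ci,X):
    c=np.atleast_2d(X)@np.array(ci['R']).T+ci['t']; s=c[:,:2]/c[:,2:]
    s=s*(1+ci['k1']*(s**2).sum(1,keepdims=True)); return s*[ci['fx'],ci['fy']]+[ci['cx'],ci['cy']]
E
python3 - <<'E'
from h import *
for c in ['scene','top']:
    im=grab(c,c+'0.png'); ci=optics.camera_info(c); print(c,-np.array(ci['R']).T@ci['t'],ci['fx'],ci['k1'])
    for n in ['demag','stand','file','drawer','broach','scriber']:
        print(n,[(np.round(r['bbox']).astype(int).tolist(),round(r['confidence'],2)) for r in nets.boxes_of(c,n)[:4]])
s=state();print(s['time'],s['tool_pos'],Ro.from_quat(np.roll(s['tool_rot'],-1)).as_matrix().round(3))
E
```

```text
scene [1.0056142  0.48254073 0.67113319] 437.6484663681076 -0.027204503161656957
demag [([332, 287, 108, 115], 0.68), ([355, 257, 65, 56], 0.58)]
stand [([286, 195, 80, 62], 0.91), ([284, 172, 17, 27], 0.64)]
file [([237, 197, 10, 28], 0.83), ([263, 163, 18, 24], 0.59)]
drawer [([358, 256, 58, 56], 0.85), ([210, 283, 51, 46], 0.65)]
broach [([309, 181, 14, 29], 0.55)]
scriber [([286, 170, 14, 30], 0.64)]
top [0.41084101 0.06036111 1.17382849] 440.20409585291463 0.01354403156996704
demag [([296, 244, 58, 90], 0.56)]
stand [([403, 285, 77, 43], 0.66)]
file [([402, 286, 76, 45], 0.74), ([429, 279, 20, 11], 0.46), ([191, 326, 22, 15], 0.34)]
drawer [([304, 267, 48, 45], 0.91)]
broach [([403, 284, 74, 43], 0.73), ([384, 286, 15, 13], 0.53)]
scriber [([406, 282, 19, 12], 0.61)]
0.7 [ 0.25360298 -0.57123     0.23135172] [[ 0.914  0.406  0.   ]
 [ 0.406 -0.914 -0.   ]
 [ 0.     0.    -1.   ]]
```

View pics/scene0.png

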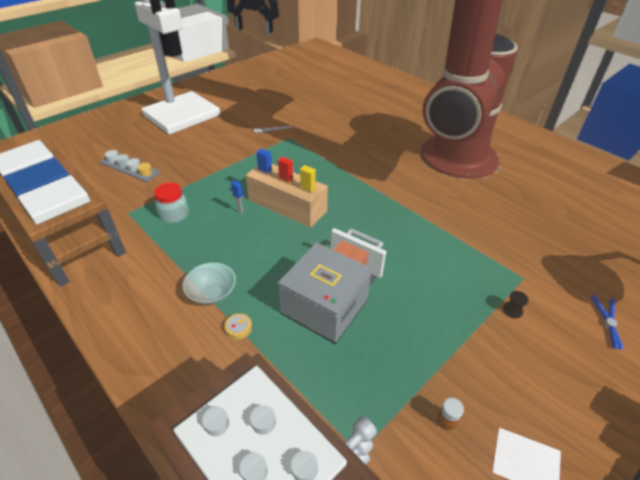

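View pics/top0.png

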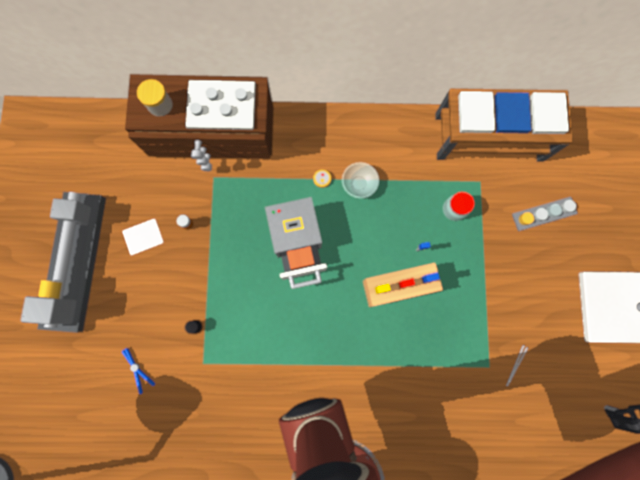

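Candidates for "file": blue handle in the stand (top 431,279; scene 264,160), a small blue-handled tool standing free (top 425,246; scene 238,190), and blue pliers (top 138,370). By the description it's the one in the stand. I'll check it in a close crop and measure.

```bash
cat > m.py <<'E'
from h import *
def rect(m,off=(0,0)):
    n,l,st,_=cv2.connectedComponentsWithStats(m.astype(np.uint8)); 
    k=1+np.argmax(st[1:,4]); ys,xs=np.where(l==k)
    r=cv2.minAreaRect(np.c_[xs,ys].astype(np.float32)); return r, cv2.boxPoints(r),(xs.mean(),ys.mean())
E
python3 - <<'E'
from m import *
im=grab('top');ci=optics.camera_info('top')
sc=cv2.imread('pics/scene0.png')
a=cv2.resize(im[180:320,250:460,::-1],(780,520),interpolation=cv2.INTER_CUBIC)
a[:220,:1]=0
b=cv2.resize(sc[140:225,220:340],(339,240),interpolation=cv2.INTER_CUBIC)
cv2.imwrite('pics/crop.png',cv2.copyMakeBorder(a,0,0,0,0,0)); 
hsv=cv2.cvtColor(im,cv2.COLOR_RGB2HSV); H,S,V=[hsv[:,:,i].astype(int) for i in range(3)]
def reg(m,x0,x1,y0,y1):
    o=np.zeros_like(m);o[y0:y1,x0:x1]=m[y0:y1,x0:x1];return o
def show(n,m,z):
    r,bp,c=rect(m); P=onz(ci,bp,z)[:,:2]; C=onz(ci,[c,r[0]],z)[:,:2]
    e=P[1]-P[0],P[2]-P[1]
    print(n,'px',np.round(c,1),'cen',C.round(4).tolist(),'sides',[(round(np.linalg.norm(v),4),round(np.arctan2(v[1],v[0])%np.pi,3)) for v in e])
show('frame',reg((abs(H-27)<8)&(S>120),275,312,210,240),.092)
show('blue',reg((abs(H-113)<12)&(S>120),415,445,268,292),.13)
show('blue2',reg((abs(H-113)<12)&(S>120),410,440,236,256),.1)
show('red',reg(((H<6)|(H>174))&(S>150),395,416,272,296),.13)
show('yellow',reg((abs(H-27)<6)&(S>150),370,395,280,300),.13)
show('lid',reg((S<50),260,325,195,255),.092)
show('drawerfront+bar',reg((S<60)&(V>150),275,330,260,292),.07)
E
```

```text
frame px [292.8 224.2] cen [[0.6421, 0.1202], [0.6422, 0.1203]] sides [(np.float64(0.0482), np.float64(1.804)), (np.float64(0.0303), np.float64(0.226))]
blue px [430.9 277.3] cen [[0.51, -0.2134], [0.5098, -0.213]] sides [(np.float64(0.0402), np.float64(1.802)), (np.float64(0.0149), np.float64(0.188))]
blue2 px [424.4 245.4] cen [[0.5919, -0.2074], [0.5918, -0.2072]] sides [(np.float64(0.0279), np.float64(1.908)), (np.float64(0.0149), np.float64(0.294))]
red px [406.7 282.9] cen [[0.4959, -0.1554], [0.4959, -0.1552]] sides [(np.float64(0.0367), np.float64(1.802)), (np.float64(0.0153), np.float64(0.198))]
yellow px [382.4 288.1] cen [[0.4827, -0.0977], [0.4828, -0.0973]] sides [(np.float64(0.0371), np.float64(1.828)), (np.float64(0.0188), np.float64(0.234))]
lid px [293.8 226.1] cen [[0.6373, 0.1175], [0.6283, 0.1164]] sides [(np.float64(0.1235), np.float64(1.806)), (np.float64(0.1478), np.float64(0.221))]
drawerfront+bar px [303.3 275. ] cen [[0.517, 0.092], [0.5133, 0.0902]] sides [(np.float64(0.122), np.float64(1.814)), (np.float64(0.0467), np.float64(0.237))]
```

View pics/crop.png

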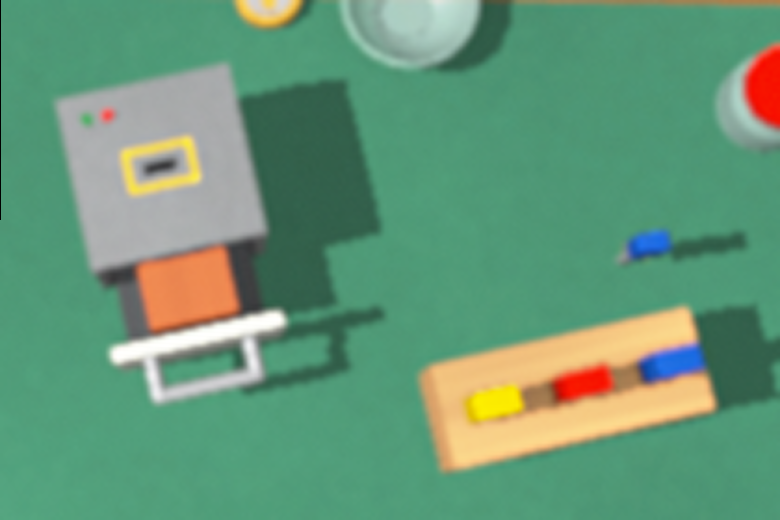

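The crop confirms it. The stand's blue handle (crop 672,363) is the full-size one, while the free-standing one (650,243) is clearly smaller. The bar handle is at crop (208,385), which is image (306,283.6). Next I'll plan the push.

```bash
cat >> h.py <<'E'
def go(p,ang=None):
    "fractions from the present pose to TCP p, tool x heading ang (tool down)"
    s=state();R=Ro.from_quat(np.roll(s['tool_rot'],-1)).as_matrix();T=np.array(s['tool_pos'])
    d=R.T@(np.array(p)-T)/.8
    print('t',round(s['time'],2),'at',T.round(4),'heading',round(np.arctan2(R[1,0],R[0,0]),3),'tilt',R[:2,2].round(4),'| dxyz',d.round(4),'dist',round(np.linalg.norm(d)*.8,3))
    if ang is not None:
        Rt=np.array([[np.cos(ang),np.sin(ang),0],[np.sin(ang),-np.cos(ang),0],[0,0,-1]])
        print('rxyz',(Ro.from_matrix(R.T@Rt).as_rotvec()/1.5).round(4))
    print('F',np.round(s['contact_force'],2),'w',round(s['gripper_width'],3),'g',round(s['grasp_force'],2),'j',np.round(s['joint_pos'],2))
E
python3 - <<'E'
from h import *
ci=optics.camera_info('top')
print(onz(ci,[306,283.6],.07)); 
S=np.array([.642,.120]);u=np.array([np.cos(.233),np.sin(.233)])
print((onz(ci,[306,283.6],.07)[0,:2]-S)@u)
p=S+u*(-.190); print(p)
go([*p,.231],.233)
E
```

```text
[[0.49540895 0.08481658 0.07      ]]
-0.1507536376283087
[0.45713416 0.07612948]
t 0.75 at [ 0.2536 -0.5712  0.2313] heading 0.418 tilt [ 0. -0.] | dxyz [ 5.608e-01 -6.364e-01  4.000e-04] dist 0.679
rxyz [ 0.     -0.      0.1232]
F [0.43 0.17 1.05] w 1.003 g 0.0 j [-1.27  0.05  1.61  0.    1.48 -0.12]
```

```bash
python3 -m inch '[{"dx":0.56,"dy":-0.636},{"dx":0.56,"dy":-0.636},{"dx":0.56,"dy":-0.636},{"dx":0.56,"dy":-0.636},{"dx":0.56,"dy":-0.636}]' -1
python3 -c "
from h import *
go([.457,.076,.231],.233)"
```

```text
t 0.75 at [ 0.2536 -0.5712  0.2313] heading 0.418 tilt [ 0. -0.] | dxyz [ 5.606e-01 -6.363e-01  4.000e-04] dist 0.678
rxyz [ 0.     -0.      0.1232]
F [0.43 0.17 1.05] w 1.003 g 0.0 j [-1.27  0.05  1.61  0.    1.48 -0.12]validation failed for argument at $[0]...
```

```bash
python3 -m inch '[{"dx":0.56,"dy":-0.636,"dz":0,"rx":0,"ry":0,"rz":0},{"dx":0.56,"dy":-0.636,"dz":0,"rx":0,"ry":0,"rz":0},{"dx":0.56,"dy":-0.636,"dz":0,"rx":0,"ry":0,"rz":0},{"dx":0.56,"dy":-0.636,"dz":0,"rx":0,"ry":0,"rz":0},{"dx":0.56,"dy":-0.636,"dz":0,"rx":0,"ry":0,"rz":0}]' -1
python3 -c "
from h import *
go([.457,.076,.231],.233)"
```

```text
time: 1.25
tool_pos: [0.3287, -0.3309, 0.2314]
tool_rot: [0.0, 0.978, 0.207, 0.0]
contact_force: [1.0, -0.8, 0.3]
gripper_width: 0.142
grasp_force: 0.0
t 1.25 at [ 0.3287 -0.3309  0.2314] heading 0.417 tilt [ 0.0005 -0.0003] | dxyz [ 3.527e-01 -4.001e-01  4.000e-04] dist 0.427
rxyz [ 0.0003 -0.0003  0.1227]
F [ 0.99 -0.83  0.28] w 0.142 g 0.0 j [-0.95 -0.34  1.97  0.    1.52  0.2 ]
```

```bash
python3 -m inch '[{"dx":0.353,"dy":-0.4,"dz":0,"rx":0,"ry":0,"rz":0.123},{"dx":0.353,"dy":-0.4,"dz":0,"rx":0,"ry":0,"rz":0.123},{"dx":0.353,"dy":-0.4,"dz":0,"rx":0,"ry":0,"rz":0.123},{"dx":0.353,"dy":-0.4,"dz":0,"rx":0,"ry":0,"rz":0.123},{"dx":0.353,"dy":-0.4,"dz":0,"rx":0,"ry":0,"rz":0.123}]' -1
python3 -c "
from h import *
go([.457,.076,.231],.233)"
```

```text
time: 1.75
tool_pos: [0.4026, -0.0966, 0.2318]
tool_rot: [0.0, 0.993, 0.116, 0.001]
contact_force: [0.0, -0.8, 0.5]
gripper_width: -0.001
grasp_force: 0.0
t 1.75 at [ 0.4026 -0.0966  0.2318] heading 0.233 tilt [ 0.0016 -0.0006] | dxyz [ 0.116  -0.1942  0.0009] dist 0.181
rxyz [ 0.0006 -0.0009 -0.0001]
F [ 0.05 -0.79  0.45] w -0.001 g 0.0 j [-0.42 -0.49  2.08  0.    1.56  0.92]
```

```bash
python3 -m inch '[{"dx":0.116,"dy":-0.194,"dz":0,"rx":0,"ry":0,"rz":0},{"dx":0.116,"dy":-0.194,"dz":0,"rx":0,"ry":0,"rz":0},{"dx":0.116,"dy":-0.194,"dz":0,"rx":0,"ry":0,"rz":0},{"dx":0.116,"dy":-0.194,"dz":0,"rx":0,"ry":0,"rz":0},{"dx":0.116,"dy":-0.194,"dz":0,"rx":0,"ry":0,"rz":0}]' -1
python3 -c "
from h import *
go([.457,.076,.231],.233); go([.457,.076,.045],.233)
im=grab('wrist','w1.png')"
```

```text
time: 2.25
tool_pos: [0.4571, 0.0772, 0.2315]
tool_rot: [-0.0, 0.993, 0.119, 0.0]
contact_force: [1.8, -0.4, -0.9]
gripper_width: 0.004
grasp_force: 0.0
t 2.25 at [0.4571 0.0772 0.2315] heading 0.239 tilt [0.0001 0.0009] | dxyz [-0.0005  0.0014  0.0006] dist 0.001
rxyz [-0.0006 -0.0002  0.0039]
F [ 1.76 -0.44 -0.87] w 0.004 g 0.0 j [ 0.01 -0.35  1.97  0.    1.52  1.34]
t 2.25 at [0.4571 0.0772 0.2315] heading 0.239 tilt [0.0001 0.0009] | dxyz [-0.0006  0.0016  0.2331] dist 0.186
rxyz [-0.0006 -0.0002  0.0039]
F [ 1.76 -0.44 -0.87] w 0.004 g 0.0 j [ 0.01 -0.35  1.97  0.    1.52  1.34]
```

View pics/w1.png

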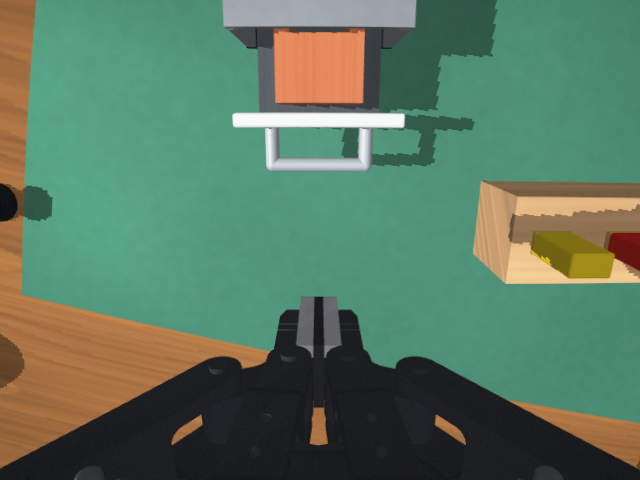

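Wrist view: the bar centre is at (319,165), on the fingers' centre line at column 319, with a clear approach. Descending, then pushing.

```bash
python3 -m inch '[{"dx":0,"dy":0,"dz":0.232,"rx":0,"ry":0,"rz":0},{"dx":0,"dy":0,"dz":0.232,"rx":0,"ry":0,"rz":0},{"dx":0,"dy":0,"dz":0.232,"rx":0,"ry":0,"rz":0},{"dx":0,"dy":0,"dz":0.232,"rx":0,"ry":0,"rz":0},{"dx":0,"dy":0,"dz":0.232,"rx":0,"ry":0,"rz":0}]' -1
python3 -m inch '[{"dx":0.018,"dy":0,"dz":0,"rx":0,"ry":0,"rz":0},{"dx":0.036,"dy":0,"dz":0,"rx":0,"ry":0,"rz":0},{"dx":0.054,"dy":0,"dz":0,"rx":0,"ry":0,"rz":0},{"dx":0.07,"dy":0,"dz":0,"rx":0,"ry":0,"rz":0},{"dx":0.08,"dy":0,"dz":0,"rx":0,"ry":0,"rz":0}]'
python3 -c "
from h import *
go([.457,.076,.045],.233)
p=np.array(state()['tool_pos'])[:2]-[.642,.12];print(p@[np.cos(.233),np.sin(.233)],p@[-np.sin(.233),np.cos(.233)])"
```

```text
time: 2.8
tool_pos: [0.4515, 0.0728, 0.0401]
tool_rot: [-0.001, 0.993, 0.115, -0.006]
contact_force: [-0.5, -0.4, -0.2]
gripper_width: 0.002
grasp_force: 0.0
time: 3.3
tool_pos: [0.5211, 0.088, 0.0485]
tool_rot: [0.0, 0.993, 0.116, 0.001]
contact_force: [-9.7, -3.4, 5.4]
gripper_width: -0.001
grasp_force: 5.6
t 3.3 at [0.5211 0.088  0.0485] heading 0.232 tilt [ 0.0028 -0.0005] | dxyz [-0.0815 -0.0038  0.0042] dist 0.065
rxyz [ 0.0007 -0.0018 -0.0004]
F [-9.7  -3.41  5.36] w -0.001 g 5.62 j [ 0.03  0.01  1.98 -0.    1.15  1.37]
-0.12496936168530294 -0.003190509860284046
```

```bash
python3 -m inch '[{"dx":0.006,"dy":0,"dz":0,"rx":0,"ry":0,"rz":0},{"dx":0.012,"dy":0,"dz":0,"rx":0,"ry":0,"rz":0},{"dx":0.015,"dy":0,"dz":0,"rx":0,"ry":0,"rz":0},{"dx":0.018,"dy":0,"dz":0,"rx":0,"ry":0,"rz":0},{"dx":0.018,"dy":0,"dz":0,"rx":0,"ry":0,"rz":0}]'
python3 -c "
from h import *
p=np.array(state()['tool_pos'])[:2]-[.642,.12];print(p@[np.cos(.233),np.sin(.233)],p@[-np.sin(.233),np.cos(.233)])"
```

```text
time: 3.8
tool_pos: [0.5305, 0.0913, 0.0458]
tool_rot: [0.001, 0.993, 0.117, -0.004]
contact_force: [-11.2, -3.1, 8.8]
gripper_width: -0.004
grasp_force: 6.2
-0.11507365009933303 -0.002178212386848402
```

```bash
python3 -m inch '[{"dx":0.003,"dy":0,"dz":0,"rx":0,"ry":0,"rz":0},{"dx":0.006,"dy":0,"dz":0,"rx":0,"ry":0,"rz":0},{"dx":0.006,"dy":0,"dz":0,"rx":0,"ry":0,"rz":0},{"dx":0.006,"dy":0,"dz":0,"rx":0,"ry":0,"rz":0}]'
python3 -c "
from h import *
p=np.array(state()['tool_pos'])[:2]-[.642,.12];print(p@[np.cos(.233),np.sin(.233)],p@[-np.sin(.233),np.cos(.233)])
grab('top','t1.png');grab('scene','s1.png')
im=cv2.imread('pics/s1.png')[200:340,250:410];cv2.imwrite('pics/s1c.png',cv2.resize(im,(640,560),interpolation=cv2.INTER_CUBIC))"
```

```text
time: 4.2
tool_pos: [0.5306, 0.0913, 0.0456]
tool_rot: [0.001, 0.993, 0.117, -0.01]
contact_force: [-30.7, -8.8, 24.6]
gripper_width: 0.001
grasp_force: 15.7
-0.11497620021582981 -0.002171371185105093
```

View pics/s1c.png

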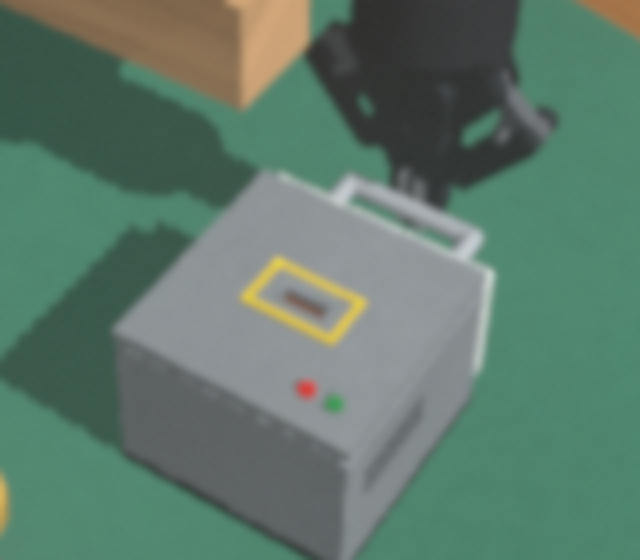

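The crop shows the drawer front flush with the box, and the bar did not move under 31 N, so the drawer is at its stop. Backing off and rising.

```bash
python3 -m inch '[{"dx":-0.05,"dy":0,"dz":0,"rx":0,"ry":0,"rz":0},{"dx":-0.05,"dy":0,"dz":-0.06,"rx":0,"ry":0,"rz":0},{"dx":-0.05,"dy":0,"dz":-0.12,"rx":0,"ry":0,"rz":0},{"dx":-0.05,"dy":0,"dz":-0.18,"rx":0,"ry":0,"rz":0},{"dx":-0.05,"dy":0,"dz":-0.24,"rx":0,"ry":0,"rz":0}]'
python3 -m inch '[{"dx":0,"dy":0,"dz":-0.06,"rx":0,"ry":0,"rz":-0.1},{"dx":0,"dy":0,"dz":-0.06,"rx":0,"ry":0,"rz":-0.2},{"dx":0,"dy":0,"dz":-0.06,"rx":0,"ry":0,"rz":-0.3},{"dx":0,"dy":0,"dz":-0.06,"rx":0,"ry":0,"rz":-0.4},{"dx":0,"dy":0,"dz":-0.06,"rx":0,"ry":0,"rz":-0.5}]' 0
python3 -c "
from h import *
go([.535,-.30,.29],1.802)"
```

```text
time: 4.8
tool_pos: [0.4985, 0.0841, 0.2397]
tool_rot: [-0.0, 0.993, 0.116, 0.001]
contact_force: [0.9, 1.2, -0.5]
gripper_width: 0.003
grasp_force: 0.0
time: 5.3
tool_pos: [0.499, 0.0841, 0.286]
tool_rot: [0.0, 0.88, 0.475, 0.001]
contact_force: [0.1, -0.3, 0.4]
gripper_width: 0.502
grasp_force: 0.0
t 5.3 at [0.499  0.0841 0.286 ] heading 0.99 tilt [0.0016 0.0005] | dxyz [-0.3766  0.3012 -0.0052] dist 0.386
rxyz [ 1.000e-03 -5.000e-04 -5.416e-01]
F [ 0.07 -0.34  0.44] w 0.502 g 0.0 j [ 0.02 -0.26  1.82  0.    1.59  0.6 ]
```

```bash
python3 -m inch '[{"dx":-0.377,"dy":0.301,"dz":-0.005,"rx":0,"ry":0,"rz":-0.54},{"dx":-0.377,"dy":0.301,"dz":-0.005,"rx":0,"ry":0,"rz":-0.54},{"dx":-0.377,"dy":0.301,"dz":-0.005,"rx":0,"ry":0,"rz":-0.54},{"dx":-0.377,"dy":0.301,"dz":-0.005,"rx":0,"ry":0,"rz":-0.54},{"dx":-0.377,"dy":0.301,"dz":-0.005,"rx":0,"ry":0,"rz":-0.54}]'
python3 -c "
from h import *
go([.535,-.30,.29],1.802)"
```

```text
time: 5.8
tool_pos: [0.5191, -0.1423, 0.2884]
tool_rot: [0.001, 0.673, 0.74, 0.001]
contact_force: [0.5, -0.6, 0.2]
gripper_width: 0.495
grasp_force: 0.0
t 5.8 at [ 0.5191 -0.1423  0.2884] heading 1.666 tilt [ 0.002  -0.0001] | dxyz [-0.1982  0.001  -0.0019] dist 0.159
rxyz [ 0.0013  0.0003 -0.0905]
F [ 0.45 -0.57  0.23] w 0.495 g 0.0 j [-0.41 -0.18  1.74  0.    1.58 -0.5 ]
```

```bash
python3 -m inch '[{"dx":-0.198,"dy":0,"dz":0,"rx":0,"ry":0,"rz":-0.09},{"dx":-0.198,"dy":0,"dz":0,"rx":0,"ry":0,"rz":-0.09},{"dx":-0.198,"dy":0,"dz":0,"rx":0,"ry":0,"rz":-0.09},{"dx":-0.198,"dy":0,"dz":0,"rx":0,"ry":0,"rz":-0.09},{"dx":-0.198,"dy":0,"dz":0,"rx":0,"ry":0,"rz":-0.09}]'
python3 - <<'E'
from m import *
im=grab('wrist','w2.png');ci=optics.camera_info('wrist')
print('cam',-np.array(ci['R']).T@ci['t'])
hsv=cv2.cvtColor(im,cv2.COLOR_RGB2HSV); H,S,V=[hsv[:,:,i].astype(int) for i in range(3)]
for n,m in dict(blue=(abs(H-113)<12)&(S>120),red=((H<6)|(H>174))&(S>150),yellow=(abs(H-27)<6)&(S>150)).items():
    r,bp,c=rect(m);P=onz(ci,bp,.13)[:,:2];e=P[1]-P[0],P[2]-P[1]
    print(n,np.round(bp).tolist(),np.round(onz(ci,r[0],.13),4),[(round(np.linalg.norm(v),4),round(np.arctan2(v[1],v[0])%np.pi,3)) for v in e])
go([.51,-.213,.29],1.802)
E
```

```text
time: 6.3
tool_pos: [0.5329, -0.2997, 0.2876]
tool_rot: [-0.0, 0.624, 0.781, 0.0]
contact_force: [-0.5, -0.1, 0.2]
gripper_width: 0.499
grasp_force: 0.0
cam [ 0.51555646 -0.22471009  0.4309262 ]
blue [[300.0, 74.0], [325.0, 74.0], [325.0, 118.0], [300.0, 118.0]] [[ 0.5089 -0.2139  0.13  ]] [(np.float64(0.0171), np.float64(0.221)), (np.float64(0.0292), np.float64(1.796))]
red [[452.0, 256.0], [497.0, 211.0], [541.0, 255.0], [496.0, 300.0]] [[ 0.6738 -0.2965  0.13  ]] [(np.float64(0.0474), np.float64(1.077)), (np.float64(0.0533), np.float64(2.642))]Traceback (most recent call last):
  File "<stdin>", line 6, in <module>
  File "m.py", line 4, in rect
    k=1+np.argmax(st[1:,4]); ys,xs=np.where(l==k)
        ~~~~~~~~~^^^^^^^^^^
    return _wrapfunc(a, 'argmax', axis=axis, out=out, **kwds)
    return bound(*args, **kwds)
ValueError: attempt to get argmax of an empty sequence
```

View pics/w2.png

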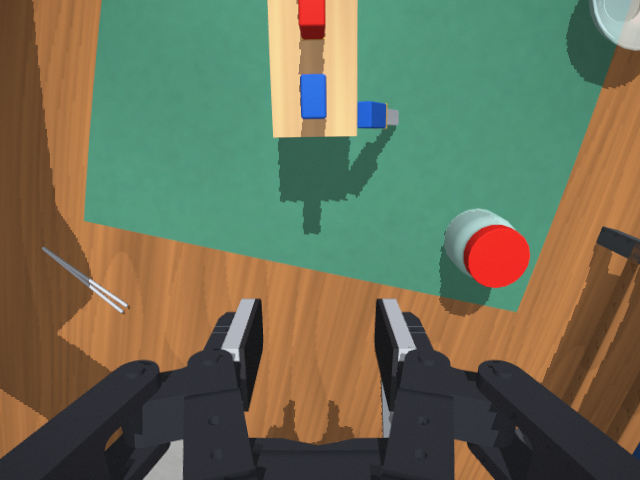

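Wrist view: the file handle is at (312,96), world (0.509,-0.214), and its size matches 30 x 17 mm. The small look-alike is at (373,115), close to the stand. I'll check numerically where it is and whether it has moved.

```bash
python3 - <<'E'
from m import *
def bl(im,x0,x1,y0,y1):
    hsv=cv2.cvtColor(im,cv2.COLOR_RGB2HSV); H,S,V=[hsv[:,:,i].astype(int) for i in range(3)]
    m=np.zeros(H.shape,bool); q=(abs(H-113)<12)&(S>100); m[y0:y1,x0:x1]=q[y0:y1,x0:x1]
    return rect(m)[2] if m.any() else None
I=lambda f:cv2.imread('pics/'+f)[:,:,::-1].copy()
print('top',bl(I('top0.png'),405,450,230,262),bl(I('t1.png'),405,450,230,262),bl(grab('top'),405,450,230,262))
print('scene',bl(I('scene0.png'),225,250,178,204),bl(I('s1.png'),225,250,178,204),bl(grab('scene'),225,250,178,204))
pts=[('top',bl(I('top0.png'),405,450,230,262)),('scene',bl(I('scene0.png'),225,250,178,204))]
pts2=[('wrist',bl(I('w2.png'),358,392,100,135))]; print(pts2)
def tri(L):
    A=np.zeros((3,3));b=np.zeros(3);rs=[]
    for c,p in L:
        o,d=ray(optics.camera_info(c),p);d=d[0]/np.linalg.norm(d);M=np.eye(3)-np.outer(d,d);A+=M;b+=M@o;rs.append((M,o))
    X=np.linalg.solve(A,b);return X.round(4),[np.linalg.norm(M@(X-o)).round(4) for M,o in rs]
print(tri(pts),tri(pts+pts2))
go([.5089,-.2139,.29],1.797)
E
```

```text
top (np.float64(424.25), np.float64(245.38235294117646)) (np.float64(425.42424242424244), np.float64(258.3333333333333)) (np.float64(425.5774647887324), np.float64(258.23943661971833))
scene (np.float64(236.76100628930817), np.float64(188.53459119496856)) (np.float64(245.86915887850466), np.float64(185.19626168224298)) (np.float64(245.71681415929203), np.float64(185.21238938053096))
[('wrist', (np.float64(371.280437756498), np.float64(114.39671682626539)))]
(array([ 0.5947, -0.2121,  0.0722]), [np.float64(0.0025), np.float64(0.0025)]) (array([ 0.5817, -0.2164,  0.0634]), [np.float64(0.0161), np.float64(0.0066), np.float64(0.0219)])
t 6.45 at [ 0.5333 -0.297   0.2882] heading 1.797 tilt [0.0004 0.0004] | dxyz [ 0.108  -0.0064 -0.0022] dist 0.087
rxyz [ 0.0003 -0.0002 -0.0002]
F [-0.33  0.61 -0.06] w 0.496 g 0.0 j [-0.63 -0.01  1.58  0.    1.57 -0.86]
```

The look-alike has tipped over by itself and is stably leaning on the stand. I'll keep the opening narrow to clear it. Moving over the file.

```bash
python3 -m inch '[{"dx":0.108,"dy":-0.0064,"dz":0,"rx":0,"ry":0,"rz":0},{"dx":0.108,"dy":-0.0064,"dz":0,"rx":0,"ry":0,"rz":0},{"dx":0.108,"dy":-0.0064,"dz":0,"rx":0,"ry":0,"rz":0},{"dx":0.108,"dy":-0.0064,"dz":0.06,"rx":0,"ry":0,"rz":0},{"dx":0.108,"dy":-0.0064,"dz":0.1,"rx":0,"ry":0,"rz":0}]' -0.25
python3 -m inch '[{"dx":0,"dy":0,"dz":0.02,"rx":0,"ry":0,"rz":0},{"dx":0,"dy":0,"dz":0.02,"rx":0,"ry":0,"rz":0},{"dx":0,"dy":0,"dz":0.02,"rx":0,"ry":0,"rz":0}]'
python3 -c "
from h import *
go([.5089,-.2139,.090],1.797)
grab('wrist','w3.png')"
```

```text
time: 6.95
tool_pos: [0.509, -0.2137, 0.2074]
tool_rot: [0.001, 0.622, 0.783, 0.0]
contact_force: [0.0, -0.5, -1.3]
gripper_width: 0.376
grasp_force: 0.0
time: 7.25
tool_pos: [0.5096, -0.2154, 0.1935]
tool_rot: [0.001, 0.623, 0.782, 0.0]
contact_force: [-0.8, -0.8, 0.9]
gripper_width: 0.374
grasp_force: 0.0
t 7.25 at [ 0.5096 -0.2154  0.1935] heading 1.796 tilt [ 0.0017 -0.0009] | dxyz [ 0.0022 -0.0006  0.1294] dist 0.104
rxyz [ 0.001   0.0009 -0.0008]
F [-0.77 -0.77  0.94] w 0.374 g 0.0 j [-0.53 -0.09  1.82  0.    1.41 -0.76]
```

View pics/w3.png

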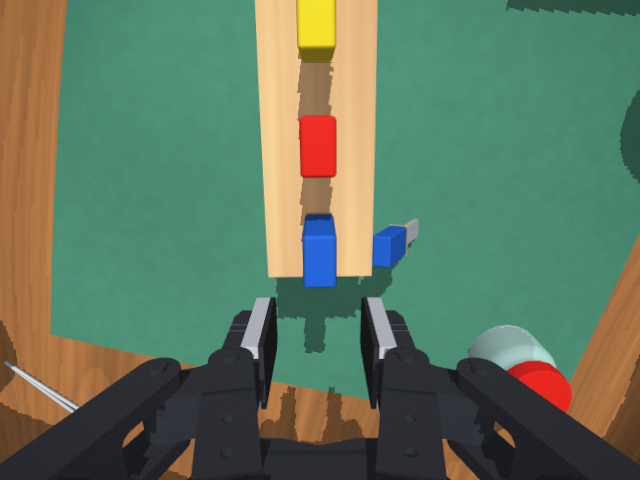

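The blue handle spans columns 303–336, centred between the pads (276–361), and the look-alike sits outside the right finger. Descending and gripping.

```bash
python3 -m inch '[{"dx":0.002,"dy":0,"dz":0.04,"rx":0,"ry":0,"rz":0},{"dx":0.002,"dy":0,"dz":0.08,"rx":0,"ry":0,"rz":0},{"dx":0.002,"dy":0,"dz":0.11,"rx":0,"ry":0,"rz":0},{"dx":0.002,"dy":0,"dz":0.129,"rx":0,"ry":0,"rz":0},{"dx":0.002,"dy":0,"dz":0.129,"rx":0,"ry":0,"rz":0}]'
python3 -m inch '[{"dx":0,"dy":0,"dz":0,"rx":0,"ry":0,"rz":0},{"dx":0,"dy":0,"dz":0,"rx":0,"ry":0,"rz":0},{"dx":0,"dy":0,"dz":0,"rx":0,"ry":0,"rz":0},{"dx":0,"dy":0,"dz":0,"rx":0,"ry":0,"rz":0},{"dx":0,"dy":0,"dz":0,"rx":0,"ry":0,"rz":0}]' -1
python3 -c "
from h import *
go([.5089,-.2139,.090],1.797)"
```

```text
time: 7.8
tool_pos: [0.5081, -0.2136, 0.0881]
tool_rot: [-0.001, 0.624, 0.782, -0.0]
contact_force: [-1.3, -0.2, -0.3]
gripper_width: 0.376
grasp_force: 0.0
time: 8.3
tool_pos: [0.5096, -0.2145, 0.0908]
tool_rot: [0.002, 0.623, 0.782, 0.0]
contact_force: [-0.3, 0.3, 6.3]
gripper_width: 0.203
grasp_force: 61.3
t 8.3 at [ 0.5096 -0.2145  0.0908] heading 1.795 tilt [ 0.0027 -0.0016] | dxyz [ 0.0009 -0.0007  0.001 ] dist 0.001
rxyz [ 0.0015  0.0015 -0.0012]
F [-0.34  0.28  6.28] w 0.203 g 61.31 j [-0.53  0.01  1.9  -0.    1.23 -0.76]
```

```bash
python3 -m inch '[{"dx":0,"dy":0,"dz":-0.03,"rx":0,"ry":0,"rz":0},{"dx":0,"dy":0,"dz":-0.08,"rx":0,"ry":0,"rz":0},{"dx":0,"dy":0,"dz":-0.13,"rx":0,"ry":0,"rz":0},{"dx":0,"dy":0,"dz":-0.17,"rx":0,"ry":0,"rz":0},{"dx":0,"dy":0,"dz":-0.20,"rx":0,"ry":0,"rz":0}]'
python3 -c "
from h import *
go([.642,.120,.25],1.804)"
```

```text
time: 8.8
tool_pos: [0.5088, -0.2139, 0.2513]
tool_rot: [0.001, 0.623, 0.782, 0.0]
contact_force: [1.0, 0.2, -1.5]
gripper_width: 0.203
grasp_force: 60.9
t 8.8 at [ 0.5088 -0.2139  0.2513] heading 1.795 tilt [ 0.0019 -0.0011] | dxyz [0.3699 0.2552 0.0015] dist 0.36
rxyz [ 0.0011  0.001  -0.0059]
F [ 0.98  0.17 -1.51] w 0.203 g 60.94 j [-0.53 -0.13  1.76  0.    1.51 -0.76]
```

```bash
python3 -m inch '[{"dx":0.257,"dy":0.255,"dz":0,"rx":0,"ry":0,"rz":-0.006},{"dx":0.257,"dy":0.255,"dz":0,"rx":0,"ry":0,"rz":-0.006},{"dx":0.257,"dy":0.255,"dz":0,"rx":0,"ry":0,"rz":-0.006},{"dx":0.257,"dy":0.255,"dz":0,"rx":0,"ry":0,"rz":-0.006},{"dx":0.257,"dy":0.255,"dz":0,"rx":0,"ry":0,"rz":-0.006}]'
python3 -m inch '[{"dx":0.03,"dy":0.03,"dz":0,"rx":0,"ry":0,"rz":0},{"dx":0.03,"dy":0.03,"dz":0,"rx":0,"ry":0,"rz":0},{"dx":0.03,"dy":0.03,"dz":0,"rx":0,"ry":0,"rz":0}]'
python3 - <<'E'
from m import *
im=grab('wrist','w4.png');ci=optics.camera_info('wrist')
hsv=cv2.cvtColor(im,cv2.COLOR_RGB2HSV); H,S,V=[hsv[:,:,i].astype(int) for i in range(3)]
m=(abs(H-27)<8)&(S>110)&(V>90)
n,l,st,ce=cv2.connectedComponentsWithStats(m.astype(np.uint8))
for k in range(1,n):
    if st[k,4]>150: print(st[k],ce[k].round(1))
go([.642,.120,.25],1.804)
print('slot predicted px',proj(ci,[.642,.12,.092]))
E
```

```text
time: 9.3
tool_pos: [0.6411, 0.0003, 0.2483]
tool_rot: [-0.0, 0.62, 0.785, -0.0]
contact_force: [0.9, -1.3, -1.5]
gripper_width: 0.207
grasp_force: 60.9
time: 9.6
tool_pos: [0.6581, 0.0279, 0.2479]
tool_rot: [-0.001, 0.619, 0.785, -0.001]
contact_force: [0.5, 0.1, -0.4]
gripper_width: 0.204
grasp_force: 61.0
[ 303   46   45   74 1253] [324.8  81.9]
[432 181  53  52 946] [455.1 204.2]
[296 273  46   8 155] [318.9 274.4]
[  34  293   63   65 2727] [ 65.3 324.5]
t 9.65 at [0.658  0.027  0.2481] heading 1.804 tilt [-0.0016 -0.0004] | dxyz [ 0.1177  0.0075 -0.0024] dist 0.094
rxyz [-0.0011 -0.      0.0002]
F [-0.53 -0.06 -1.2 ] w 0.204 g 60.97 j [-0.07  0.12  1.51 -0.    1.51 -0.31]
slot predicted px [[328.66985625  85.72333041]]
```

View pics/w4.png

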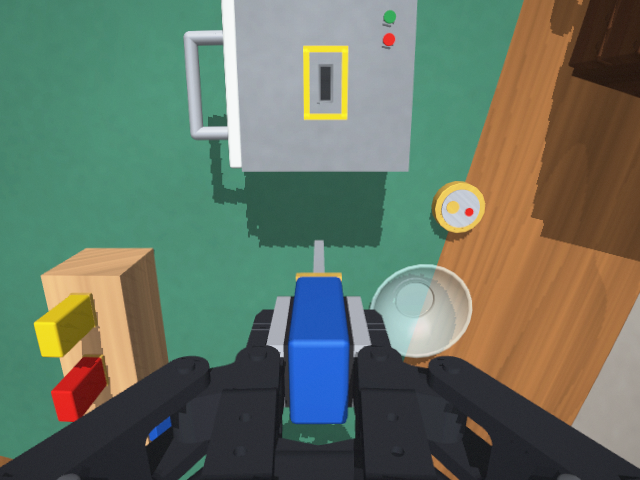

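Wrist view: the frame is at (325,82), the dark slot is at (325,83), and the blade hangs straight at (319,240–272). Measuring the file's offset in the grip and the slot.

```bash
python3 - <<'E'
from m import *
im=cv2.imread('pics/w4.png')[:,:,::-1].copy();ci=optics.camera_info('wrist');s=state()
hsv=cv2.cvtColor(im,cv2.COLOR_RGB2HSV); H,S,V=[hsv[:,:,i].astype(int) for i in range(3)]
m=(abs(H-27)<8)&(S>110)&(V>90);q=np.zeros_like(m);q[40:125,295:355]=m[40:125,295:355]
r,bp,c=rect(q);P=onz(ci,bp,.092)[:,:2];e=P[1]-P[0],P[2]-P[1]
print('frame',onz(ci,[r[0],c],.092).round(4),[(np.linalg.norm(v).round(4),(np.arctan2(v[1],v[0])%np.pi).round(3)) for v in e])
d=np.zeros_like(m);d[60:106,312:340]=V[60:106,312:340]<110
r,bp,c=rect(d);print('slot',onz(ci,[r[0],c],.092).round(4),bp.round(1).tolist())
R=Ro.from_quat(np.roll(s['tool_rot'],-1)).as_matrix();T=np.array(s['tool_pos'])
g=(S<70)&(V>90)
for row in (242,246,250,256,262,268):
    x=np.where(g[row,300:340])[0]+300; print(row,(x.min(),x.max()) if len(x) else None,end=' ')
print(); print([ (int(y),im[y,319].tolist()) for y in range(234,246)])
L=s['tool_pos'][2]-0.0808
for n,t in dict(tipfar=[.008,0,.0808],tipR=[.008,.0015,.0808],tipL=[.008,-.0015,.0808],bandfar=[.015,0,.0158],bandL=[.015,-.009,.0158],bandR=[.015,.009,.0158],topfarL=[.015,-.009,-.0392],topfarR=[.015,.009,-.0392],topnearR=[-.015,.009,-.0392]).items():
    print(n,proj(ci,T+R@np.array(t)).round(1))
b=(abs(H-113)<12)&(S>120); b[:, :270]=0; print('blue',rect(b)[1].round(1).tolist())
x=np.where(b[410])[0];print(x.min(),x.max()); print('band rows',[ (y,im[y,310].tolist()) for y in range(270,282,1)])
E
```

```text
frame [[0.6391 0.1215 0.092 ]
 [0.6388 0.1218 0.092 ]] [(np.float64(0.0476), np.float64(1.793)), (np.float64(0.0295), np.float64(0.232))]
slot [[0.6391 0.1212 0.092 ]
 [0.6392 0.1215 0.092 ]] [[320.0, 67.0], [330.0, 67.0], [330.0, 99.0], [320.0, 99.0]]
242 (np.int64(314), np.int64(323)) 246 (np.int64(314), np.int64(323)) 250 (np.int64(314), np.int64(323)) 256 (np.int64(314), np.int64(323)) 262 (np.int64(313), np.int64(324)) 268 (np.int64(313), np.int64(324)) 
[(234, [52, 92, 75]), (235, [49, 91, 75]), (236, [50, 92, 75]), (237, [49, 90, 73]), (238, [49, 89, 74]), (239, [64, 99, 88]), (240, [128, 141, 143]), (241, [169, 173, 181]), (242, [169, 172, 181]), (243, [168, 172, 180]), (244, [168, 173, 182]), (245, [168, 173, 181])]
tipfar [[320.1 238.2]]
tipR [[322.7 238.2]]
tipL [[317.4 238.2]]
bandfar [[320.6 267.8]]
bandL [[298.6 267.9]]
bandR [[342.6 267.8]]
topfarL [[289.8 337.1]]
topfarR [[353.2 337. ]]
topnearR [[350.7 422.4]]
blue [[288.0, 277.0], [349.0, 277.0], [349.0, 423.0], [288.0, 423.0]]
290 347
band rows [(270, [81, 144, 121]), (271, [78, 144, 119]), (272, [135, 155, 108]), (273, [195, 169, 86]), (274, [213, 173, 80]), (275, [214, 174, 82]), (276, [171, 151, 124]), (277, [69, 103, 172]), (278, [34, 88, 185]), (279, [31, 86, 183]), (280, [34, 87, 185]), (281, [32, 87, 183])]
```

```bash
python3 -c "
from h import *
go([.6391,.1213,.183],1.801)"
```

```text
t 9.65 at [0.658  0.027  0.2481] heading 1.804 tilt [-0.0016 -0.0004] | dxyz [0.1201 0.0045 0.0814] dist 0.116
rxyz [-0.0011 -0.      0.0022]
F [-0.53 -0.06 -1.2 ] w 0.204 g 60.97 j [-0.07  0.12  1.51 -0.    1.51 -0.31]
```

```bash
python3 -m inch '[{"dx":0.06,"dy":0.002,"dz":0,"rx":0,"ry":0,"rz":0},{"dx":0.1205,"dy":0.0054,"dz":0.01,"rx":0,"ry":0,"rz":0},{"dx":0.1205,"dy":0.0054,"dz":0.04,"rx":0,"ry":0,"rz":0},{"dx":0.1205,"dy":0.0054,"dz":0.07,"rx":0,"ry":0,"rz":0},{"dx":0.1205,"dy":0.0054,"dz":0.08,"rx":0,"ry":0,"rz":0}]'
python3 -m inch '[{"dx":0,"dy":0,"dz":0,"rx":0,"ry":0,"rz":0},{"dx":0,"dy":0,"dz":0,"rx":0,"ry":0,"rz":0},{"dx":0,"dy":0,"dz":0,"rx":0,"ry":0,"rz":0}]'
python3 - <<'E'
from h import *
im=grab('wrist','w5.png');go([.6391,.1213,.183],1.801)
cv2.imwrite('pics/w5c.png',cv2.resize(im[200:290,260:380,::-1],(800,600),interpolation=cv2.INTER_CUBIC))
ci=optics.camera_info('wrist');print(proj(ci,[[.6391,.1213,.092]]))
E
```

```text
time: 10.15
tool_pos: [0.6382, 0.1208, 0.1816]
tool_rot: [-0.002, 0.62, 0.784, -0.002]
contact_force: [-0.2, 0.0, -1.6]
gripper_width: 0.2
grasp_force: 61.0
time: 10.45
tool_pos: [0.6414, 0.1215, 0.1869]
tool_rot: [0.001, 0.62, 0.784, 0.001]
contact_force: [0.2, -0.3, -0.9]
gripper_width: 0.206
grasp_force: 61.0
t 10.5 at [0.6414 0.1216 0.1869] heading 1.803 tilt [0.0029 0.0002] | dxyz [ 0.0002 -0.0029  0.0048] dist 0.005
rxyz [0.0019 0.0003 0.0016]
F [ 0.61  0.41 -1.1 ] w 0.204 g 61.02 j [ 0.07  0.14  1.59  0.    1.4  -0.16]
[[315.70994417 243.83302041]]
```

View pics/w5c.png

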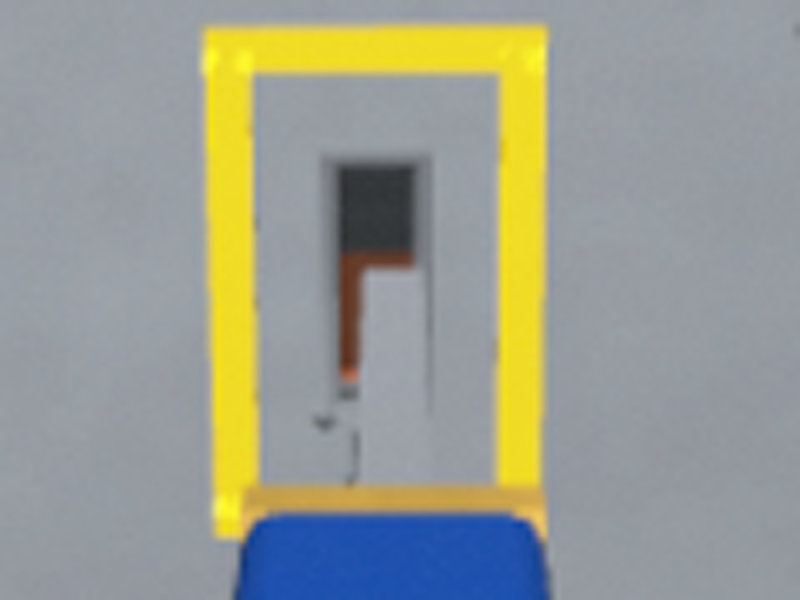

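The crop shows the blade at columns 361–428 (centre 394) against the slot at 340–414 (centre 377), so it is 1.5 mm too far along +tool y. Next is the error along the slot.

```bash
cat > al.py <<'E'
from m import *
# file offset from slot, tool axes (mm), from wrist picture; frame centre vs blade end
def al(f):
    s=state();im=grab('wrist',f);ci=optics.camera_info('wrist')
    R=Ro.from_quat(np.roll(s['tool_rot'],-1)).as_matrix();T=np.array(s['tool_pos']);h=R[:,0]*[1,1,0];w=R[:,1]*[1,1,0]
    hsv=cv2.cvtColor(im,cv2.COLOR_RGB2HSV); H,S,V=[hsv[:,:,i].astype(int) for i in range(3)]
    m=(abs(H-27)<8)&(S>150)&(V>150); q=np.zeros_like(m);q[190:268,280:360]=m[190:268,280:360]
    ys,xs=np.where(q);top=ys.min();band=q[top+10:top+40]
    cols=[np.where(r)[0] for r in band]; left=np.mean([c.min() for c in cols]);right=np.mean([c.max() for c in cols])
    far=np.mean([np.where(q[:,c])[0].min() for c in range(int(left)+8,int(right)-8)])
    C=onz(ci,[(left+right+1)/2,far],.092)[0]-h*.024   # frame centre; frame is 48 x 30 outside
    tz=T[2]-.0808
    print('centre',C.round(4),'width',(onz(ci,[[left,far],[right+1,far]],.092)@w).round(4),'tip z',round(tz,4), 'TCP-C',((T-C)@h*1e3).round(2),((T-C)@w*1e3).round(2))
    for n,a,z in [('tip',.008,tz),('step',.010,tz+.006)]: print(n,'row if aligned',proj(ci,C+h*a+[0,0,z-C[2]]).round(2))
    print('1mm in x:',(proj(ci,C+h*.011+[0,0,tz-C[2]])-proj(ci,C+h*.010+[0,0,tz-C[2]])).round(2))
    print('slot far',proj(ci,C+h*.011).round(1),'bevel',proj(ci,C+h*.0125).round(1))
E
python3 -c "
from al import *
al('w6.png')"
```

```text
centre [0.6394 0.1215 0.092 ] width [0.6356 0.6648] tip z 0.1061 TCP-C -0.31 1.94
tip row if aligned [[316.42 238.08]]
step row if aligned [[316.38 237.76]]
1mm in x: [[-0.01 -1.71]]
slot far [[316.5 226.4]] bevel [[316.4 223.9]]
```

```bash
python3 -m inch '[{"dx":0.0016,"dy":-0.0021,"dz":0.004,"rx":0,"ry":0,"rz":0},{"dx":0.0016,"dy":-0.0021,"dz":0.009,"rx":0,"ry":0,"rz":0},{"dx":0.0016,"dy":-0.0021,"dz":0.009,"rx":0,"ry":0,"rz":0},{"dx":0.0016,"dy":-0.0021,"dz":0.009,"rx":0,"ry":0,"rz":0},{"dx":0.0016,"dy":-0.0021,"dz":0.009,"rx":0,"ry":0,"rz":0}]'
python3 - <<'E'
from al import *
al('w7.png')
im=cv2.imread('pics/w7.png')
cv2.imwrite('pics/w7c.png',cv2.resize(im[200:290,260:380],(800,600),interpolation=cv2.INTER_CUBIC))
E
```

```text
time: 11.05
tool_pos: [0.6385, 0.123, 0.1777]
tool_rot: [0.0, 0.62, 0.785, -0.0]
contact_force: [0.5, 0.8, -1.7]
gripper_width: 0.204
grasp_force: 61.0
centre [0.6396 0.1212 0.092 ] width [0.6357 0.6649] tip z 0.0969 TCP-C 1.96 -0.69
tip row if aligned [[321.19 241.52]]
step row if aligned [[321.26 241.29]]
1mm in x: [[-0.  -1.7]]
slot far [[321.1 234. ]] bevel [[321.1 231.5]]
```

View pics/w7c.png

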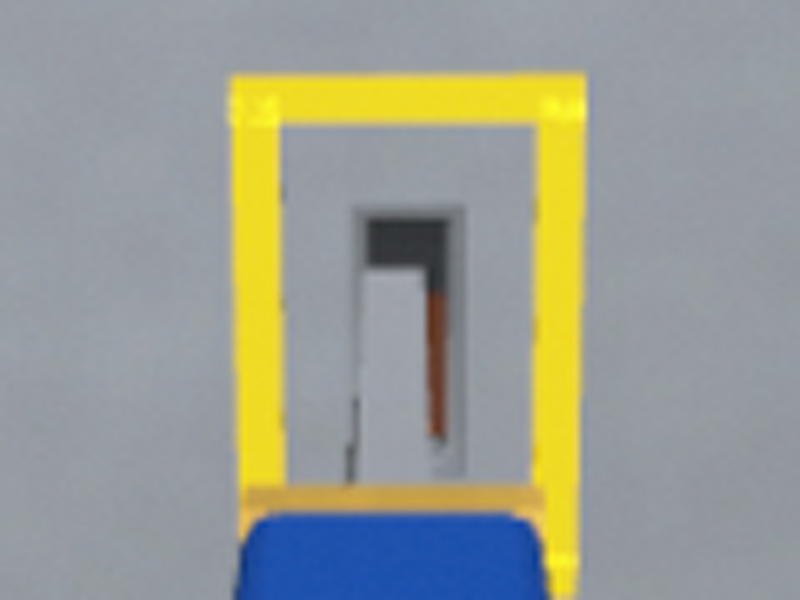

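The blade centre is at column 394 against the slot centre at 406, so 1.1 mm to fix in +tool y. Along the slot it is within about 0.4 mm. Correcting.

```bash
python3 -m inch '[{"dx":-0.0006,"dy":0.0014,"dz":0,"rx":0,"ry":0,"rz":0},{"dx":-0.0006,"dy":0.0014,"dz":0,"rx":0,"ry":0,"rz":0},{"dx":-0.0006,"dy":0.0014,"dz":0,"rx":0,"ry":0,"rz":0},{"dx":-0.0006,"dy":0.0014,"dz":0,"rx":0,"ry":0,"rz":0},{"dx":-0.0006,"dy":0.0014,"dz":0,"rx":0,"ry":0,"rz":0}]'
python3 - <<'E'
from al import *
al('w8.png')
im=cv2.imread('pics/w8.png').astype(int)
# gray profile across slot just beyond tip and blade
for r in (237,238,246,250): print(r,im[r,308:336].sum(1)//3)
print('col',im[228:246,320].sum(1)//3)
E
```

```text
time: 11.6
tool_pos: [0.6396, 0.1228, 0.1777]
tool_rot: [-0.0, 0.62, 0.785, 0.0]
contact_force: [0.2, -0.0, -1.7]
gripper_width: 0.202
grasp_force: 61.0
centre [0.6395 0.1213 0.092 ] width [0.6356 0.6648] tip z 0.0969 TCP-C 1.4 0.45
tip row if aligned [[319.26 240.59]]
step row if aligned [[319.27 240.34]]
1mm in x: [[-0.  -1.7]]
slot far [[319.2 233.1]] bevel [[319.2 230.6]]
237 [158 157 148 130 117  82  56  57  57  56  54  54  55  55  55  56  66 102
 124 127 149 157 159 158 156 157 159 157]
238 [156 157 147 130 119  81  54  55  56  55  56  55  55  56  55  57  67 102
 124 127 151 157 156 157 157 157 157 157]
246 [156 156 148 134 121 100 128 164 164 164 162 163 163 164 162 147  78 110
 125 127 147 155 155 155 156 155 156 156]
250 [160 158 153 138 122 109 145 163 164 163 164 165 163 164 164 148  80 113
 128 132 155 156 155 156 156 156 158 158]
col [159 149 127 103  66  54  53  54  53  55  55  68 125 163 164 164 164 163]
```

Lateral alignment is now within about 0.2 mm. Inserting stepwise.

```bash
python3 -m inch '[{"dx":0,"dy":0,"dz":0.004,"rx":0,"ry":0,"rz":0},{"dx":0,"dy":0,"dz":0.008,"rx":0,"ry":0,"rz":0},{"dx":0,"dy":0,"dz":0.012,"rx":0,"ry":0,"rz":0},{"dx":0,"dy":0,"dz":0.016,"rx":0,"ry":0,"rz":0},{"dx":0,"dy":0,"dz":0.02,"rx":0,"ry":0,"rz":0}]'
python3 -c "
from h import *
go([.6396,.1228,.126],1.798)"
```

```text
time: 12.15
tool_pos: [0.6395, 0.1228, 0.1612]
tool_rot: [-0.0, 0.62, 0.785, -0.0]
contact_force: [0.6, 0.3, -0.5]
gripper_width: 0.2
grasp_force: 61.0
t 12.15 at [0.6395 0.1228 0.1612] heading 1.804 tilt [-0.0004 -0.    ] | dxyz [0.     0.0001 0.044 ] dist 0.035
rxyz [-0.0003 -0.      0.0042]
F [ 0.65  0.26 -0.48] w 0.2 g 61.02 j [ 0.08  0.16  1.61  0.    1.37 -0.16]
```

No contact at 12 mm inside. Continuing.

```bash
python3 -m inch '[{"dx":0,"dy":0,"dz":0.006,"rx":0,"ry":0,"rz":0},{"dx":0,"dy":0,"dz":0.012,"rx":0,"ry":0,"rz":0},{"dx":0,"dy":0,"dz":0.018,"rx":0,"ry":0,"rz":0},{"dx":0,"dy":0,"dz":0.022,"rx":0,"ry":0,"rz":0},{"dx":0,"dy":0,"dz":0.022,"rx":0,"ry":0,"rz":0}]'
python3 -m inch '[{"dx":0,"dy":0,"dz":0.006,"rx":0,"ry":0,"rz":0},{"dx":0,"dy":0,"dz":0.012,"rx":0,"ry":0,"rz":0},{"dx":0,"dy":0,"dz":0.018,"rx":0,"ry":0,"rz":0},{"dx":0,"dy":0,"dz":0.021,"rx":0,"ry":0,"rz":0},{"dx":0,"dy":0,"dz":0.021,"rx":0,"ry":0,"rz":0}]'
python3 -m inch '[{"dx":0,"dy":0,"dz":0,"rx":0,"ry":0,"rz":0},{"dx":0,"dy":0,"dz":0,"rx":0,"ry":0,"rz":0},{"dx":0,"dy":0,"dz":0,"rx":0,"ry":0,"rz":0},{"dx":0,"dy":0,"dz":0,"rx":0,"ry":0,"rz":0}]'
python3 - <<'E'
from m import *
go([.6396,.1228,.126],1.798)
im=grab('wrist','w9.png')
print('cols',[(r,np.round(im[r,300:340].mean(1)).astype(int).tolist()) for r in (225,)])
E
```

```text
time: 12.65
tool_pos: [0.6392, 0.1227, 0.1432]
tool_rot: [-0.001, 0.62, 0.785, -0.0]
contact_force: [-0.4, 0.6, -0.4]
gripper_width: 0.205
grasp_force: 61.0
time: 13.15
tool_pos: [0.6392, 0.1227, 0.1265]
tool_rot: [-0.0, 0.62, 0.785, -0.0]
contact_force: [0.0, 0.2, -1.2]
gripper_width: 0.206
grasp_force: 61.0
time: 13.55
tool_pos: [0.6398, 0.1228, 0.1276]
tool_rot: [0.0, 0.62, 0.785, 0.0]
contact_force: [-0.2, -0.6, -0.5]
gripper_width: 0.202
grasp_force: 61.0
t 13.55 at [0.6398 0.1228 0.1276] heading 1.804 tilt [0.0004 0.    ] | dxyz [ 0.0001 -0.0002  0.002 ] dist 0.002
rxyz [0.0003 0.0001 0.0041]
F [-0.2  -0.59 -0.55] w 0.202 g 61.02 j [ 0.08  0.19  1.64 -0.    1.31 -0.16]
cols [(225, [153, 152, 151, 152, 153, 153, 152, 153, 152, 152, 153, 153, 153, 152, 153, 152, 152, 153, 154, 154, 153, 154, 152, 154, 155, 155, 154, 154, 153, 154, 155, 156, 155, 157, 156, 156, 155, 157, 157, 157])]
```

```bash
python3 - <<'E'
from m import *
for f in ('w8.png','w9.png'):
    im=cv2.cvtColor(cv2.imread('pics/'+f),cv2.COLOR_BGR2HSV).astype(int); b=(abs(im[:,:,0]-113)<12)&(im[:,:,1]>120); b[:,:270]=0
    print(f,rect(b)[1].round(1).tolist())
ticket.job_done(); print(state()['time'])
E
```

```text
w8.png [[287.0, 277.0], [349.0, 277.0], [349.0, 423.0], [287.0, 423.0]]
w9.png [[287.0, 277.0], [349.0, 277.0], [349.0, 423.0], [287.0, 423.0]]
the job is handed in; nothing more can be done
the job is handed in; nothing more can be done
```

I pushed the drawer home against its stop and lowered the file upright through the slot to about 45 mm below the lid's top. The gripper is still holding it with no sign of slip. I handed the job in at about 13.6 s, but no verdict came back. The small blue look-alike, which stood loose by the stand, tipped over early on and now leans against it; I felt no contact with it.

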